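# Re-sort batteries between test docks

## Robot

A 6-joint arm with a two-finger parallel gripper is mounted at the origin on the work surface. World frame = base frame: x ahead of the robot, y to its left, z up, the work surface at z = 0. Lengths are in m, angles in rad, forces in N, time in s.
With the tool pointing down it reaches from about 0.3 to 0.775 m from the base axis. Payload 14.6 kg.
Tool frame: the origin (TCP) lies at the very end of the fingers, on their centre line; the grasp point (between the pads) lies 19 mm behind it; z points along the fingers, y is the line along which they close (so a half turn about z gives the same grasp; the last joint's range is limited). The gripper opens to 94 mm and grips with 3 to 60 N. Pads are 16 mm wide; open, the fingers measure 119 mm over their backs; the gripper's body (75 mm by 177 mm) begins 78 mm behind the grasp point.
Start: joints at [-1.24, 0.3, 1.521, -0, 1.321, -0.067], TCP at [0.213, -0.507, 0.205] pointing down, gripper open.
Joint ranges: [-3.03, 3.03], [-0.79, 2.21], [0.23, 2.52], [-1.04, 4.18], [0, 3.07], [-2.55, 2.55]. Speed limits (rad/s): [2.22, 2.22, 2.57, 3.14, 3.14, 3.14].

## Interface

Orientations are given as [roll, pitch, yaw] about the fixed x, y, z axes, in that order (R = Rz(yaw) Ry(pitch) Rx(roll)).
In Python, from station import status, vision, order, silhouettes gives the robot as it stands. The module is installed in compiled form; this text tells all that it offers.
- The arm moves only by the shell command python3 -m pendant 'ROWS' [FORCE]. ROWS is JSON, one flat list of numbers, 7 for each row, row after row: the shift along the tool's x, y, z in units of 500 mm (1.0 is 500 mm), then the turn, a rotation vector about the tool's x, y, z in units of 90 degrees (1.0 is 90 degrees), then the opening, from -1 (shut) to 1 (fully open). A call has 1 to 12 rows; each row is the pose to reach, as a shift and turn from the pose commanded when the call began, along the tool's axes at that moment; what a row does not reach only later rows make up. A row lasts 1/10 s, in which the tool goes at most 50 mm and 8.59 degrees, less where a joint would pass 70% of its speed; a pose out of reach is approached as far as the arm can. A call with a number of a shift or a turn outside -1 to 1 is refused whole. A call with a gripper value outside its range is refused whole. The fingers move at their own pace and stop on an object; FORCE is the grip in N (left out, the last holds). Time passes only in rows, so rows that repeat a pose let the fingers close. It gives the time, the measured TCP pose, the force, the opening and the grip force at its end, in the units of the state.
- status.get_obs(): the state, without advancing time (a new reading comes with each control period).
- vision.camera(name): name is "scene" or "top" or "wrist"; returns a dict with "pixels" (480x640x3 uint8, red, green, blue), "K" (3x3 intrinsics, pixels), "R" (3x3) and "t" (3): a world point X has camera coordinates R X + t. Camera axes: x right, y down, z forward; pixel columns grow to the right and rows downward; lengths in m; the calibration is good to about 2 mm. A picture is of the moment at which its call begins. There is no depth.
- order.hand_in(): hands the job in; it is judged then, once.
Trained networks look in a picture, given as the dict that the camera call returned (one of the last four; its "shot" number tells which), for a name from the list of things; names that differ only in an ending like _2 or _b are one class to them, and where a whole thing is asked for, a point or a joint stands for the part that bears it (a point fixed in the world has none). Each returns a list of dicts, best first, with "score" (0 to 1); they miss things now and then, are a little off and sometimes report something else, mostly with a low value. They report only what shows in the picture. A call takes as long as a camera call.
- silhouettes(target, picture): "region" (480x640 bool, what is visible of it) and "extent" ([left, top, right, bottom] in pixels, round what is visible of it).
The state is a dict: "time_s": time; "qpos": joint angles; "joint_vel": joint speeds; "tau": joint torques, N m; "ee_pos": TCP position; "eef_rot": TCP orientation; "force": force on the tool from outside, world axes, zero at the start; "moment": the same for the moment, N m; "grip_width": finger opening in m; "grip_force": force on a finger pad.
Only numpy, scipy, OpenCV 4.12 (cv2) and the standard library are available. Lean on these libraries where they do the work, as an engineer would, in place of code of your own. Each camera call takes 0.05 s, during which the arm holds its last target. There are 200 camera calls.

## Task

The three green batteries stand in each other's test docks. Put every one into the dock of its own outline - the single cell in the round dock, the pair in the oblong dock with its long side along the dock's, the block of four in the square dock, squared up with it - standing upright on the dock's floor at its centre. Only one battery fits a dock, so park one in the empty cork-lined tray on the way; never tip a battery over, and leave the circuit board, the tape roll and the screw tin where they are.

Things in the scene. Friction and masses are not known exactly. Their poses are not given: they have to be found in the camera images.
- single_cell: One thick upright battery cell, green wrap, white ring and one dark metal cap on top: a cylinder 32 mm in diameter, 70 mm tall, about 145 g. Origin: centre of its underside, z up.
- twin_pack: Pair of thin cells joined side by side in green wrap, two dark metal caps with a strip on top: 18.5 mm (x) by 37 mm (y) with half-round ends, flat faces at +-x only 18.5 mm wide in the middle, 66 mm tall, about 95 g. Origin: centre of its underside; y is its long horizontal axis, z up.
- four_block: Block of two by two thin cells in green wrap, four dark metal caps with strips on top: 37 mm (x) by 37 mm (y) with corners rounded to 9 mm, flat in the middle of each side, 66 mm tall, about 190 g. Origin: centre of its underside; x and y square to its sides, z up.
- dock_round: Round test dock for the single cell: outside diameter 66 mm, inside 58 mm. Fixed to the bench, light grey plastic, rim 12 mm high and 4 mm thick, floor 6 mm above the bench; on its +x side a lug 23 mm long and 34 mm wide with two small binding posts, 19 mm high. Origin: centre of the nest at bench height, z up.
- dock_oblong: Oblong test dock for the pair: outside 52 mm (x) by 84 mm (y), inside 44 by 76 mm; its long axis is y. Fixed to the bench, light grey plastic, rim 12 mm high and 4 mm thick, floor 6 mm above the bench; on its +x side a lug 23 mm long and 34 mm wide with two small binding posts, 19 mm high. Origin: centre of the nest at bench height, z up.
- dock_square: Square test dock for the block of four: outside 66 by 66 mm, inside 58 by 58 mm, sides along x and y. Fixed to the bench, light grey plastic, rim 12 mm high and 4 mm thick, floor 6 mm above the bench; on its +x side a lug 23 mm long and 34 mm wide with two small binding posts, 19 mm high. Origin: centre of the nest at bench height, z up.
- parking_tray: White square tray with a plain cork-lined floor, empty at the start, fixed to the bench: outside 96 by 96 mm, inside 90 by 90 mm, rim 8 mm high, floor 4 mm above the bench. Origin: its centre at bench height.
- circuit_board: Loose green circuit board 45 by 62 mm, 9 mm high, lying flat; leave it. Origin: centre of its underside.
- tape_roll: Loose blue roll of tape, 58 mm across, 18 mm high, lying flat; leave it. Origin: centre of its underside.
- screw_tin: Loose square steel tin, 50 by 50 mm, 18 mm high, open on top, a few screws in it; leave it. Origin: centre of its underside.

How it is judged:
On the way:
1. one of the three batteries stands, let go, in the cork-lined parking tray (((horizontal distance between single_cell and parking_tray below 0.045 m and z of single_cell in the frame of parking_tray below 0.008 m and angle between single_cell's own z axis and vertical below 0.15 rad and contact force between single_cell and the fingers below 0.2 N and linear speed of single_cell below 0.03 m/s) or (horizontal distance between twin_pack and parking_tray below 0.045 m and z of twin_pack in the frame of parking_tray below 0.008 m and angle between twin_pack's own z axis and vertical below 0.15 rad and contact force between twin_pack and the fingers below 0.2 N and linear speed of twin_pack below 0.03 m/s) or (horizontal distance between four_block and parking_tray below 0.045 m and z of four_block in the frame of parking_tray below 0.008 m and angle between four_block's own z axis and vertical below 0.15 rad and contact force between four_block and the fingers below 0.2 N and linear speed of four_block below 0.03 m/s))), for 0.2 s.
At the end, for the whole second after the job is handed in: Single cell in the round dock, pair in the oblong, block of four in the square: each released, at rest, upright on the dock floor, within 12 mm of its centre; pair's long side within 0.3 rad of the dock's, block's sides within 0.3 rad of the dock's (any quarter turn) (horizontal distance between single_cell and dock_round below 0.012 m and z of single_cell in the frame of dock_round between 0.003 and 0.009 m and angle between each of single_cell, twin_pack, four_block's own z axis and vertical below 0.1 rad and linear speed of each of single_cell, twin_pack, four_block below 0.02 m/s and angular speed of each of single_cell, twin_pack, four_block below 0.2 rad/s and horizontal distance between twin_pack and dock_oblong below 0.012 m and z of twin_pack in the frame of dock_oblong between 0.003 and 0.009 m and horizontal distance between four_block and dock_square below 0.012 m and z of four_block in the frame of dock_square between 0.003 and 0.009 m and angle between the y axis of twin_pack and the y axis of dock_oblong, either way round below 0.3 rad and (angle between the x axis of four_block and the x axis of dock_square, either way round below 0.3 rad or angle between the x axis of four_block and the y axis of dock_square, either way round below 0.3 rad)); the robot touches nothing.
It fails at once if a battery is tipped over (more than 0.6 rad) (angle between any of single_cell, twin_pack, four_block's own z axis and vertical above 0.6 rad).
It fails at once if the circuit board, the tape roll or the screw tin is moved by more than 20 mm (distance of any of circuit_board, tape_roll, screw_tin from where it was at the start of the episode above 0.02 m).
It also fails if it takes over 112 s, if anything falls off the work surface, if the arm or the gripper's body presses on something with over 40 N, if the wrist force passes 120 N, or if a joint passes its speed limit or range.

## Working session

There is one attempt and no reset: what is moved stays moved. The work goes in short steps, Python scripts to look and compute and a shell command to move; the robot and the scene stay as the last step left them, time stands still between calls to the robot, and variables do not carry over. Pictures are saved under pics/ and viewed, at most 14 in all, crops included, and the job is handed in when it is done.

```bash
mkdir -p pics
python3 - <<'E'
from station import status, vision, silhouettes
import cv2, pickle
print(status.get_obs())
for n in ("scene","top"):
    p=vision.camera(n); cv2.imwrite(f"pics/{n}0.png",p["pixels"][:,:,::-1]); print(n,p["K"].tolist(),p["R"].tolist(),p["t"].tolist())
    for t in "single_cell twin_pack four_block dock_round dock_oblong dock_square parking_tray circuit_board tape_roll screw_tin".split():
        print(t,[(round(r["score"],2),r["extent"]) for r in silhouettes(t,p)[:3]])
E
```

```text
{'time_s': 0.0, 'qpos': array([-1.23962903e+00,  3.00457951e-01,  1.52160334e+00, -1.57783348e-05,
        1.32064638e+00, -6.65622927e-02]), 'joint_vel': array([-0.00016795,  0.00045667,  0.00092973, -0.00103787, -0.00020616,
       -0.00057838]), 'tau': array([-6.75796782e-04, -5.31808412e+01, -3.52740920e+01,  7.08032283e-02,
        2.43821600e-02, -1.43544225e-04]), 'ee_pos': array([ 0.21295786, -0.50681859,  0.20488411]), 'eef_rot': array([-3.14047909e+00, -5.89142893e-05,  3.97733471e-01]), 'force': array([ 0.10223363, -0.22954686, -0.38140985]), 'moment': array([ 0.01365891, -0.01128135, -0.03023718]), 'grip_force': 0.0, 'grip_width': 0.09405022015694509}
scene [[491.0666225474089, 0.0, 316.7912888912814], [0.0, 491.0666225474089, 247.51982616850356], [0.0, 0.0, 1.0]] [[0.8860248607707739, 0.46362236438353843, -0.0037748297376526637], [0.314127327745557, -0.6062745873093525, -0.7305854821622929], [-0.3410043519657281, 0.6461311229358109, -0.6828108112165051]] [-0.5358989993195871, -0.13005681968830624, 0.9418178758340616]
single_cell [(0.84, [261.2, 171.6, 282.2, 215.5]), (0.
[... 673 characters left out ...]
188386, -0.06595622364065093], [0.06596296029970565, 0.021134008069718362, -0.9975982365518741]] [0.02623845758342804, 0.5698208642841593, 0.9146117851898034]
single_cell [(0.59, [245.3, 307.0, 271.2, 329.5])]
twin_pack [(0.85, [264.9, 187.1, 286.8, 201.3])]
four_block [(0.66, [444.3, 287.6, 476.8, 312.8])]
dock_round [(0.61, [443.6, 286.4, 474.0, 312.0]), (0.6, [434.3, 262.5, 472.9, 320.0])]
dock_oblong [(0.96, [230.1, 284.3, 290.7, 337.6])]
dock_square [(0.88, [250.3, 162.8, 296.4, 222.7])]
parking_tray [(0.64, [372.5, 162.6, 445.8, 237.0])]
circuit_board [(0.91, [320.7, 307.1, 364.9, 342.7])]
tape_roll [(0.88, [314.8, 141.3, 352.0, 181.1])]
screw_tin [(0.95, [320.5, 228.8, 361.7, 265.0])]
```

Run:
```python
import cv2
a=cv2.imread("pics/top0.png")[130:350,210:500]; cv2.imwrite("pics/top0c.png",cv2.resize(a,None,fx=2.7,fy=2.7,interpolation=cv2.INTER_CUBIC))
```

```text
(no output)
```

View pics/top0c.png

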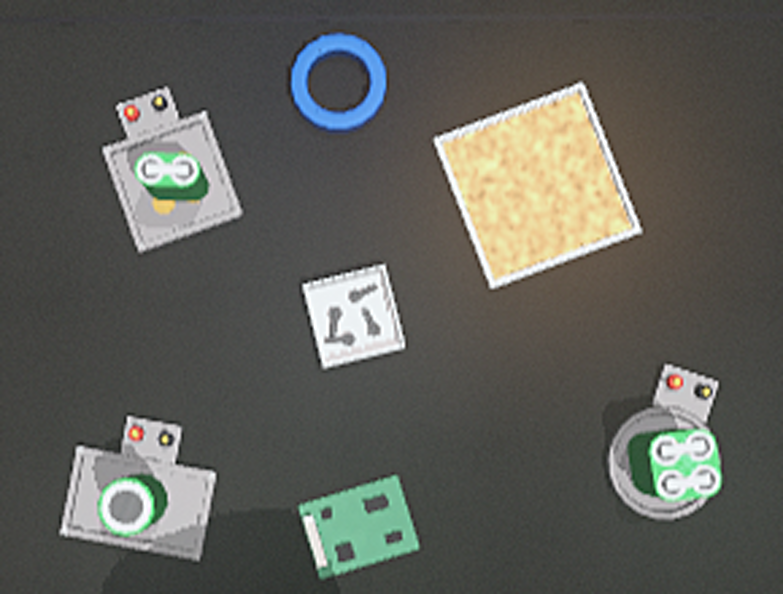

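View pics/scene0.png

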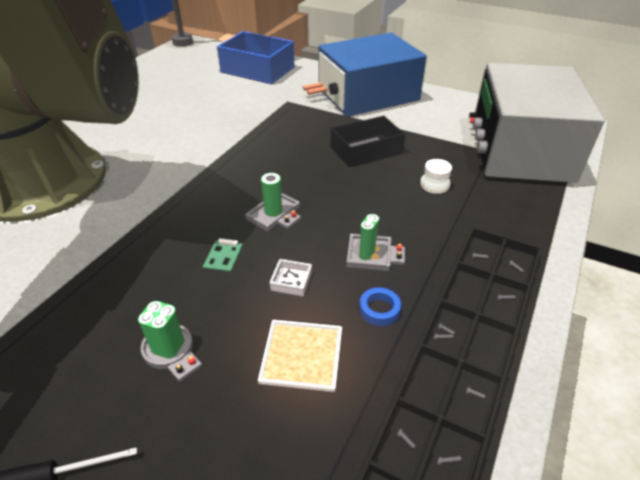

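The top crop shows the pair in the square dock (168,172), the cell in the oblong dock (127,503), the four-block in the round dock (683,465), and the tray empty at (538,185). I'll convert these to world coordinates.

```bash
cat > h.py <<'E'
import numpy as np
from scipy.spatial.transform import Rotation as Rn
def w(p,uv,z):
    d=p["R"].T@np.linalg.inv(p["K"])@np.array([uv[0],uv[1],1.]); c=-p["R"].T@p["t"]
    return (c+d*(z-c[2])/d[2])[:2]
def px(p,X):
    q=p["K"]@(p["R"]@np.array(X,float)+p["t"]); return q[:2]/q[2]
def rel(obs,xyz,yaw):
    "shift (units 500mm) and turn (units 90deg) from measured pose to TCP xyz, pointing down, yaw (mod pi)"
    R0=Rn.from_euler("xyz",obs["eef_rot"]); best=None
    s=R0.inv().apply(np.array(xyz)-obs["ee_pos"])/0.5
    out=[]
    for k in (-1,0,1):
        y=yaw+k*np.pi; q6=obs["qpos"][0]*0+np.arctan2(xyz[1],xyz[0])+np.pi/2-y
        t=(R0.inv()*Rn.from_euler("xyz",[np.pi,0,y])).as_rotvec()/(np.pi/2)
        out.append((round(q6,2),np.round(t,4)))
    return np.round(s,4),out
E
python3 - <<'E'
from h import *
from station import vision,status
p=vision.camera("top")
C=lambda a,z:np.array([w(p,(u/2.7+210,v/2.7+130),z) for u,v in a])
def sh(n,a,z):
    P=C(a,z); e=P[1]-P[0]; print(n,"ctr",P.mean(0).round(4),"edges",[round(float(np.linalg.norm(P[i]-P[i-1])),4) for i in range(len(P))],"dir01",round(float(np.arctan2(e[1],e[0])),3), "dir12", round(float(np.arctan2(*(P[2]-P[1])[::-1])),3) if len(P)>2 else "")
sh("sq",[(104,148),(206,112),(241,214),(140,250)],.012)
sh("ob",[(79,446),(216,470),(199,559),(61,535)],.012)
sh("round",[(609,462),(662,406),(716,462),(662,520)],.012)
sh("tray",[(435,139),(583,83),(641,232),(494,287)],.008)
sh("twin",[(153,170),(184,170)],.073)
sh("single",[(127,505)],.076) if 0 else print("single",C([(127,506)],.076))
sh("four",[(668,450),(699,446),(704,479),(672,485)],.073)
E
```

```text
sq ctr [0.6448 0.1015] edges [0.0654, 0.0649, 0.0652, 0.0641] dir01 -1.231 dir12 -2.81
ob ctr [0.4534 0.1206] edges [0.0534, 0.0826, 0.0531, 0.0829] dir01 -1.742 dir12 2.955
round ctr [ 0.4772 -0.1879] edges [0.0456, 0.0456, 0.0452, 0.0467] dir01 -0.764 dir12 -2.383
tray ctr [ 0.6424 -0.1173] edges [0.0957, 0.0951, 0.0961, 0.0937] dir01 -1.209 dir12 -2.786
twin ctr [0.6421 0.0977] edges [0.0174, 0.0174] dir01 -1.574 dir12 
single [[0.45511784 0.11923426]]
four ctr [ 0.4779 -0.1881] edges [0.0192, 0.0171, 0.0182, 0.0179] dir01 -1.442 dir12 -3.007
```

Run:
```python
from h import *
from station import status
o=status.get_obs(); print(rel(o,[.5,-.1,.2],np.pi/2)); print(rel(o,[.642,.098,.16],np.pi/2))
```

```text
(array([ 0.8444, -0.5283,  0.0109]), [(np.float64(2.94), array([-0.    , -0.    ,  1.2532])), (np.float64(-0.2), array([ 0.    , -0.    , -0.7468])), (np.float64(-3.34), array([-0.    , -0.    ,  1.2532]))])
(array([ 1.2597, -0.7834,  0.0909]), [(np.float64(3.29), array([-0.    , -0.    ,  1.2532])), (np.float64(0.15), array([ 0.    , -0.    , -0.7468])), (np.float64(-2.99), array([-0.    , -0.    ,  1.2532]))])
```

```bash
python3 -m pendant '[0.8444,-0.5283,0.011,0,0,-0.7468,1, 0.8444,-0.5283,0.011,0,0,-0.7468,1, 0.8444,-0.5283,0.011,0,0,-0.7468,1, 0.8444,-0.5283,0.011,0,0,-0.7468,1, 0.8444,-0.5283,0.011,0,0,-0.7468,1, 0.8444,-0.5283,0.011,0,0,-0.7468,1, 0.8444,-0.5283,0.011,0,0,-0.7468,1, 0.8444,-0.5283,0.011,0,0,-0.7468,1, 0.8444,-0.5283,0.011,0,0,-0.7468,1, 0.8444,-0.5283,0.011,0,0,-0.7468,1, 0.8444,-0.5283,0.011,0,0,-0.7468,1, 0.8444,-0.5283,0.011,0,0,-0.7468,1]' 20
python3 - <<'E'
from h import *
from station import status,vision
import cv2
o=status.get_obs(); print(o["qpos"]);print(rel(o,[.642,.098,.19],np.pi/2));
E
```

```text
time_s: 2.35
ee_pos: [0.5001, -0.0993, 0.1997]
eef_rot: [-3.141, -0.0, 1.573]
force: [-0.4, -0.3, -0.1]
grip_width: 0.094
grip_force: 0.0
[-2.67854923e-01  2.15644220e-01  1.64055437e+00 -1.42182797e-04
  1.28589592e+00 -2.69915255e-01]
(array([0.3941, 0.2847, 0.0193]), [(np.float64(3.29), array([ 0.0000e+00, -5.0000e-04, -1.9987e+00])), (np.float64(0.15), array([-0.0003, -0.    ,  0.0013])), (np.float64(-2.99), array([ 0.0000e+00, -5.0000e-04, -1.9987e+00]))])
```

```bash
python3 -m pendant '[0.394,0.285,0.02,0,0,0,1, 0.394,0.285,0.02,0,0,0,1, 0.394,0.285,0.02,0,0,0,1, 0.394,0.285,0.02,0,0,0,1, 0.394,0.285,0.02,0,0,0,1, 0.394,0.285,0.02,0,0,0,1, 0.394,0.285,0.02,0,0,0,1]'
python3 - <<'E'
from h import *
from station import status,vision,silhouettes
import cv2
p=vision.camera("wrist"); im=p["pixels"][:,:,::-1].copy()
for X in ([.642,.098,.072],[.6448,.1015,.012]):
    cv2.drawMarker(im,tuple(int(v) for v in px(p,X)),(0,0,255) if X[2]>.05 else (255,0,255),0,20,2)
cv2.imwrite("pics/w1.png",im); print([(r["score"],r["extent"]) for r in silhouettes("twin_pack",p)])
E
```

```text
time_s: 3.05
ee_pos: [0.6423, 0.096, 0.1894]
eef_rot: [-3.141, 0.0, 1.57]
force: [-0.1, -0.8, 0.7]
grip_width: 0.0941
grip_force: 0.0
[(0.58, [296.7, 193.2, 319.4, 256.4])]
```

View pics/w1.png

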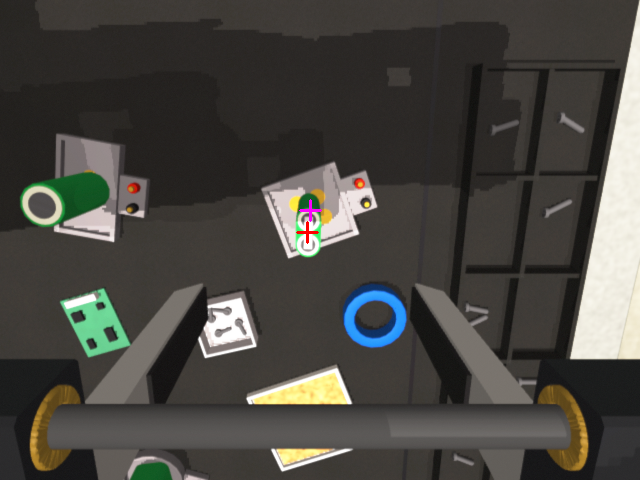

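The wrist view shows the pair's caps at (308,220) and (307,244). The predicted centre (307,232) agrees, so I'll descend and grip.

```bash
python3 -m pendant '[0.004,0,0.1,0,0,0,1, 0.004,0,0.2,0,0,0,1, 0.004,0,0.26,0,0,0,1, 0.004,0,0.3,0,0,0,1, 0.004,0,0.312,0,0,0,1, 0.004,0,0.312,0,0,0,1, 0.004,0,0.312,0,0,0,0, 0.004,0,0.312,0,0,0,-0.4, 0.004,0,0.312,0,0,0,-0.7, 0.004,0,0.312,0,0,0,-1, 0.004,0,0.312,0,0,0,-1, 0.004,0,0.312,0,0,0,-1]' 20;  python3 -m pendant '[0,0,0,0,0,0,-1, 0,0,0,0,0,0,-1,0,0,0,0,0,0,-1]' 20
```

```text
time_s: 4.35
ee_pos: [0.6425, 0.0991, 0.034]
eef_rot: [3.142, -0.0, 1.571]
force: [-0.4, -0.2, 0.2]
grip_width: 0.0496
grip_force: 0.0
time_s: 4.65
ee_pos: [0.6425, 0.0991, 0.0339]
eef_rot: [3.142, -0.0, 1.571]
force: [-0.0, 0.4, -0.1]
grip_width: 0.0252
grip_force: 0.0
```

```bash
python3 -m pendant '[0,0,0,0,0,0,-1, 0,0,0,0,0,0,-1, 0,0,0,0,0,0,-1, 0,0,0,0,0,0,-1, 0,0,-0.04,0,0,0,-1, 0,0,-0.12,0,0,0,-1, 0,0,-0.2,0,0,0,-1, 0,0,-0.2,0,0,0,-1]' 20; python3 -m pendant '[-0.06,0,0,0,0,0,-1, -0.14,0,0,0,0,0,-1, -0.22,0,0,0,0,0,-1, -0.3,0,0,0,0,0,-1, -0.38,0,0,0,0,0,-1, -0.433,0,0,0,0,0,-1, -0.433,0,0,0,0,0,-1]'
```

```text
time_s: 5.45
ee_pos: [0.6447, 0.0993, 0.1401]
eef_rot: [3.133, -0.001, 1.571]
force: [-0.5, 0.3, -0.5]
grip_width: 0.0181
grip_force: 20.0
time_s: 6.15
ee_pos: [0.6419, -0.1207, 0.1328]
eef_rot: [-3.14, 0.0, 1.567]
force: [-0.4, 1.2, -1.3]
grip_width: 0.0186
grip_force: 20.0
```

```bash
python3 -m pendant '[0,0,0,0,0,0,-1, 0,0,0.08,0,0,0,-1, 0,0,0.14,0,0,0,-1, 0,0,0.18,0,0,0,-1, 0,0,0.195,0,0,0,-1, 0,0,0.2025,0,0,0,-1, 0,0,0.2025,0,0,0,-1, 0,0,0.2025,0,0,0,-1, 0,0,0.2025,0,0,0,-1, 0,0,0.2025,0,0,0,-0.4, 0,0,0.2025,0,0,0,-0.2,0,0,0.2025,0,0,0,0]';  python3 -m pendant '[0,0,0,0,0,0,0.6, 0,0,0,0,0,0,1, 0,0,0,0,0,0,1, 0,0,0,0,0,0,1, 0,0,-0.06,0,0,0,1, 0,0,-0.15,0,0,0,1, 0,0,-0.25,0,0,0,1,0,0,-0.3,0,0,0,1,0,0,-0.3,0,0,0,1]'
python3 - <<'E'
from h import *
from station import status,vision,silhouettes
import cv2
o=status.get_obs(); print(rel(o,[.4779,-.1881,.19],0.13+np.pi/2))
p=vision.camera("top"); im=p["pixels"][:,:,::-1].copy()
cv2.imwrite("pics/t2.png",cv2.resize(im[130:350,210:500],None,fx=2.7,fy=2.7,interpolation=cv2.INTER_CUBIC)); print([(r["score"],r["extent"]) for r in silhouettes("twin_pack",p)])
E
```

```text
time_s: 7.35
ee_pos: [0.6426, -0.1175, 0.0329]
eef_rot: [3.141, 0.0, 1.571]
force: [0.2, 0.8, 0.0]
grip_width: 0.0389
grip_force: 0.0
time_s: 8.25
ee_pos: [0.6438, -0.1178, 0.1874]
eef_rot: [3.135, 0.002, 1.571]
force: [0.1, -0.5, -0.2]
grip_width: 0.094
grip_force: 0.0
(array([-0.1406, -0.3318, -0.0073]), [(np.float64(2.64), array([ 0.002 , -0.0065,  1.9173])), (np.float64(-0.5), array([ 0.0043,  0.0013, -0.0827])), (np.float64(-3.65), array([ 0.002 , -0.0065,  1.9173]))])
[]
```

```bash
python3 -m pendant '[-0.141,-0.329,0,0,0,-0.083,1, -0.141,-0.329,0,0,0,-0.083,1, -0.141,-0.329,0,0,0,-0.083,1, -0.141,-0.329,0,0,0,-0.083,1, -0.141,-0.329,0,0,0,-0.083,1, -0.141,-0.329,0,0,0,-0.083,1]'
python3 - <<'E'
from h import *
from station import status,vision,silhouettes
import cv2
p=vision.camera("wrist"); im=p["pixels"][:,:,::-1].copy()
for X in ([.4779,-.1881,.072],[.4772,-.1879,.012],[.6424,-.1173,.07]):
    cv2.drawMarker(im,tuple(int(v) for v in px(p,X)),(0,0,255) if X[2]>.05 else (255,0,255),0,20,2)
c,s=np.cos(.13),np.sin(.13)
q=np.array([px(p,[.4779+c*a-s*b,-.1881+s*a+c*b,.072]) for a,b in ((.0185,.0185),(-.0185,.0185),(-.0185,-.0185),(.0185,-.0185))])
cv2.polylines(im,[q.astype(int)],True,(0,0,255),1)
cv2.imwrite("pics/w2.png",im); print(status.get_obs()["ee_pos"])
E
```

```text
time_s: 8.95
ee_pos: [0.4776, -0.188, 0.1818]
eef_rot: [-3.14, -0.001, 1.7]
force: [-0.2, -0.2, -0.3]
grip_width: 0.094
grip_force: 0.0
[ 0.47816022 -0.18771372  0.18183483]
```

View pics/w2.png

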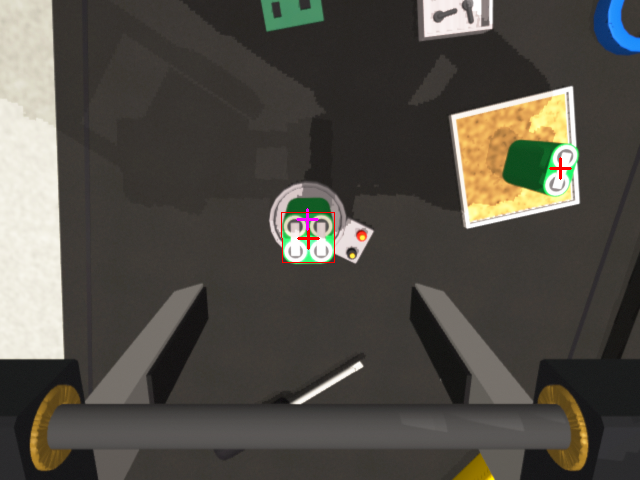

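The wrist view shows the four-block squared within the predicted box (308,238) and the pair standing in the tray at (561,168). Next I'll grip the block.

```bash
python3 -m pendant '[0,0,0.1,0,0,0,1, 0,0,0.2,0,0,0,1, 0,0,0.26,0,0,0,1, 0,0,0.29,0,0,0,1, 0,0,0.297,0,0,0,1, 0,0,0.297,0,0,0,0, 0,0,0.297,0,0,0,-1, 0,0,0.297,0,0,0,-1, 0,0,0.297,0,0,0,-1, 0,0,0.297,0,0,0,-1, 0,0,0.297,0,0,0,-1, 0,0,0.297,0,0,0,-1]' 25;  python3 -m pendant '[0,0,0,0,0,0,-1, 0,0,0,0,0,0,-1, 0,0,0,0,0,0,-1, 0,0,-0.05,0,0,0,-1, 0,0,-0.13,0,0,0,-1, 0,0,-0.21,0,0,0,-1, 0,0,-0.23,0,0,0,-1, 0,0,-0.23,0,0,0,-1, 0,0,-0.23,0,0,0,-1]' 25
python3 - <<'E'
from h import *
from station import status
o=status.get_obs(); print(rel(o,[.6448,.1015,.149],.335+np.pi/2))
E
```

```text
time_s: 10.2
ee_pos: [0.478, -0.188, 0.0343]
eef_rot: [3.141, 0.0, 1.701]
force: [0.1, 0.7, -0.3]
grip_width: 0.0415
grip_force: 0.0
time_s: 11.1
ee_pos: [0.4774, -0.1877, 0.1476]
eef_rot: [-3.14, -0.001, 1.701]
force: [-0.8, -0.1, -2.6]
grip_width: 0.037
grip_force: 25.0
(array([ 0.5299,  0.4073, -0.0029]), [(np.float64(2.96), array([-1.3000e-03,  1.5000e-03,  1.8698e+00])), (np.float64(-0.18), array([-0.001 , -0.0009, -0.1302])), (np.float64(-3.32), array([-1.3000e-03,  1.5000e-03,  1.8698e+00]))])
```

```bash
python3 -m pendant '[0.026,0.02,0,0,0,-0.01,-1, 0.08,0.061,0,0,0,-0.02,-1, 0.14,0.108,0,0,0,-0.035,-1, 0.2,0.154,0,0,0,-0.05,-1, 0.26,0.2,0,0,0,-0.065,-1, 0.32,0.246,0,0,0,-0.08,-1, 0.38,0.292,0,0,0,-0.1,-1, 0.44,0.338,0,0,0,-0.115,-1, 0.49,0.377,0,0,0,-0.13,-1, 0.52,0.4,0,0,0,-0.13,-1, 0.53,0.407,0,0,0,-0.13,-1, 0.53,0.407,0,0,0,-0.13,-1]' 25; python3 -m pendant '[0,0,0,0,0,0,-1, 0,0,0,0,0,0,-1]'
python3 - <<'E'
from h import *
from station import status,vision
import cv2
o=status.get_obs(); print(rel(o,[.6448,.1015,.035],.335+np.pi/2))
p=vision.camera("wrist"); im=p["pixels"][:,:,::-1].copy()
for X in ([.6448,.1015,.012],): cv2.drawMarker(im,tuple(int(v) for v in px(p,X)),(255,0,255),0,20,2)
c,s=np.cos(.335),np.sin(.335)
q=np.array([px(p,[.6448+c*a-s*b,.1015+s*a+c*b,.012]) for a,b in ((.033,.033),(-.033,.033),(-.033,-.033),(.033,-.033))])
cv2.polylines(im,[q.astype(int)],True,(0,0,255),1)
cv2.imwrite("pics/w3.png",im)
E
```

```text
time_s: 12.3
ee_pos: [0.6447, 0.1014, 0.1472]
eef_rot: [-3.139, -0.001, 1.906]
force: [1.1, -0.2, -1.5]
grip_width: 0.0369
grip_force: 25.0
time_s: 12.5
ee_pos: [0.645, 0.1002, 0.149]
eef_rot: [-3.141, -0.0, 1.904]
force: [0.1, 0.1, -1.4]
grip_width: 0.0368
grip_force: 25.0
(array([0.0025, 0.0006, 0.2281]), [(np.float64(2.96), array([-0.0000e+00,  4.0000e-04,  1.9991e+00])), (np.float64(-0.18), array([-0.0003, -0.    , -0.0009])), (np.float64(-3.32), array([-0.0000e+00,  4.0000e-04,  1.9991e+00]))])
```

View pics/w3.png

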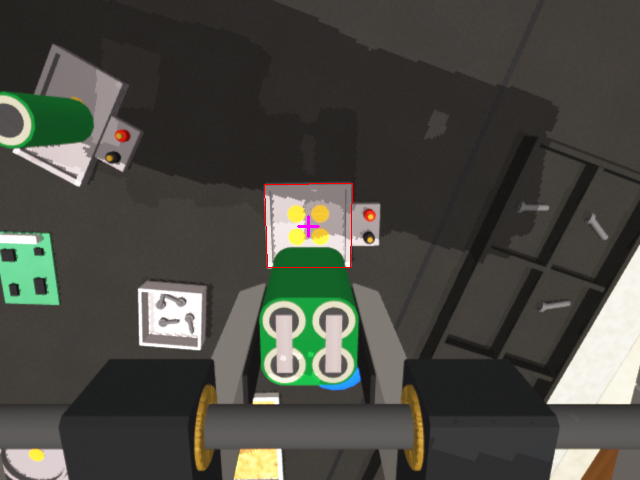

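The dock outline (265–352, 183–268) coincides with my estimate and the block is squared up with it. I'll lower and release, then go to the single cell.

```bash
python3 -m pendant '[0.002,0,0.08,0,0,0,-1, 0.002,0,0.15,0,0,0,-1, 0.002,0,0.2,0,0,0,-1, 0.002,0,0.22,0,0,0,-1, 0.002,0,0.228,0,0,0,-1, 0.002,0,0.228,0,0,0,-1, 0.002,0,0.228,0,0,0,-1, 0.002,0,0.228,0,0,0,-1, 0.002,0,0.228,0,0,0,-0.1, 0.002,0,0.228,0,0,0,0, 0.002,0,0.228,0,0,0,0.5, 0.002,0,0.228,0,0,0,1]';  python3 -m pendant '[0,0,0,0,0,0,1, 0,0,0,0,0,0,1, 0,0,0,0,0,0,1, 0,0,0,0,0,0,1, 0,0,-0.06,0,0,0,1, 0,0,-0.15,0,0,0,1, 0,0,-0.25,0,0,0,1,0,0,-0.3,0,0,0,1,0,0,-0.3,0,0,0,1,0,0,-0.3,0,0,0,1]'
python3 - <<'E'
from h import *
from station import status
o=status.get_obs(); print(rel(o,[.455,.1193,.185],1.97))
E
```

```text
time_s: 13.75
ee_pos: [0.645, 0.1022, 0.0354]
eef_rot: [3.141, 0.0, 1.905]
force: [1.6, 0.7, 0.2]
grip_width: 0.0593
grip_force: 0.0
time_s: 14.75
ee_pos: [0.6448, 0.1022, 0.1848]
eef_rot: [-3.142, -0.0, 1.905]
force: [0.1, 0.1, 0.1]
grip_width: 0.0939
grip_force: 0.0
(array([ 1.570e-01, -3.473e-01, -3.000e-04]), [(np.float64(3.0), array([-0.0000e+00,  1.0000e-04,  1.9589e+00])), (np.float64(-0.14), array([-0.    , -0.    , -0.0411])), (np.float64(-3.28), array([-0.0000e+00,  1.0000e-04,  1.9589e+00]))])
```

```bash
python3 -m pendant '[0.157,-0.347,0,0,0,0,1, 0.157,-0.347,0,0,0,0,1, 0.157,-0.347,0,0,0,0,1, 0.157,-0.347,0,0,0,0,1, 0.157,-0.347,0,0,0,0,1, 0.157,-0.347,0,0,0,0,1]'
python3 - <<'E'
from h import *
from station import status,vision
import cv2
o=status.get_obs(); print(rel(o,[.455,.1193,.038],1.905))
p=vision.camera("wrist"); im=p["pixels"][:,:,::-1].copy()
for X in ([.455,.1193,.076],[.6448,.1015,.072]): cv2.drawMarker(im,tuple(int(v) for v in px(p,X)),(0,0,255),0,20,2)
c,s=np.cos(-.177),np.sin(-.177)
q=np.array([px(p,[.4534+c*a-s*b,.1206+s*a+c*b,.012]) for a,b in ((.026,.042),(-.026,.042),(-.026,-.042),(.026,-.042))])
cv2.polylines(im,[q.astype(int)],True,(255,0,255),1)
cv2.imwrite("pics/w4.png",im)
E
```

```text
time_s: 15.35
ee_pos: [0.455, 0.1194, 0.1846]
eef_rot: [-3.141, -0.0, 1.906]
force: [-0.5, 0.4, -0.4]
grip_width: 0.0938
grip_force: 0.0
(array([-3.000e-04,  2.000e-04,  2.932e-01]), [(np.float64(3.06), array([ 1.0000e-04, -7.0000e-04, -1.9994e+00])), (np.float64(-0.08), array([-0.0005, -0.0001,  0.0006])), (np.float64(-3.22), array([ 1.0000e-04, -7.0000e-04, -1.9994e+00]))])
```

View pics/w4.png

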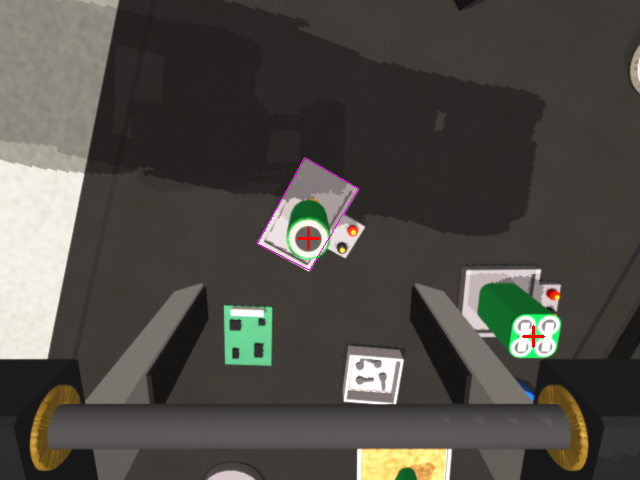

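The cell is centred under the tool (308,238), the oblong dock matches, and the block stands upright in the square dock (533,336). Gripping the cell.

```bash
python3 -m pendant '[0,0,0.1,0,0,0,1, 0,0,0.2,0,0,0,1, 0,0,0.26,0,0,0,1, 0,0,0.285,0,0,0,1, 0,0,0.294,0,0,0,1, 0,0,0.294,0,0,0,0, 0,0,0.294,0,0,0,-1, 0,0,0.294,0,0,0,-1, 0,0,0.294,0,0,0,-1, 0,0,0.294,0,0,0,-1, 0,0,0.294,0,0,0,-1, 0,0,0.294,0,0,0,-1]' 25;  python3 -m pendant '[0,0,0,0,0,0,-1, 0,0,0,0,0,0,-1, 0,0,0,0,0,0,-1, 0,0,0,0,0,0,-1, 0,0,-0.05,0,0,0,-1, 0,0,-0.13,0,0,0,-1, 0,0,-0.21,0,0,0,-1, 0,0,-0.23,0,0,0,-1, 0,0,-0.23,0,0,0,-1, 0,0,-0.23,0,0,0,-1]' 25
python3 - <<'E'
from h import *
from station import status
o=status.get_obs(); print(rel(o,[.4772,-.1879,.153],1.905))
E
```

```text
time_s: 16.6
ee_pos: [0.4553, 0.1194, 0.0383]
eef_rot: [3.141, 0.0, 1.905]
force: [-0.1, 0.1, -0.2]
grip_width: 0.0417
grip_force: 0.0
time_s: 17.6
ee_pos: [0.4547, 0.1192, 0.1518]
eef_rot: [-3.14, -0.0, 1.905]
force: [0.5, -1.5, -1.2]
grip_width: 0.0312
grip_force: 25.0
(array([-0.595 , -0.1593, -0.0023]), [(np.float64(2.43), array([ 3.0000e-04, -1.8000e-03, -1.9997e+00])), (np.float64(-0.71), array([-0.0011, -0.0002,  0.0003])), (np.float64(-3.85), array([ 3.0000e-04, -1.8000e-03, -1.9997e+00]))])
```

```bash
python3 -m pendant '[-0.03,-0.008,0,0,0,0,-1, -0.09,-0.024,0,0,0,0,-1, -0.16,-0.043,0,0,0,0,-1, -0.23,-0.062,0,0,0,0,-1, -0.3,-0.08,0,0,0,0,-1, -0.37,-0.099,0,0,0,0,-1, -0.44,-0.118,0,0,0,0,-1, -0.51,-0.137,0,0,0,0,-1, -0.56,-0.15,0,0,0,0,-1, -0.585,-0.157,0,0,0,0,-1, -0.595,-0.16,0,0,0,0,-1, -0.595,-0.16,0,0,0,0,-1]' 25; python3 -m pendant '[0,0,0,0,0,0,-1, 0,0,0,0,0,0,-1]'
python3 - <<'E'
from h import *
from station import status,vision
import cv2
o=status.get_obs(); print(rel(o,[.4772,-.1879,.039],1.905))
p=vision.camera("wrist"); im=p["pixels"][:,:,::-1].copy()
for X in ([.4772,-.1879,.012],[.6424,-.1173,.07]): cv2.drawMarker(im,tuple(int(v) for v in px(p,X)),(255,0,255),0,20,2)
a=np.linspace(0,6.28,60); q=np.array([px(p,[.4772+.033*np.cos(t),-.1879+.033*np.sin(t),.012]) for t in a])
cv2.polylines(im,[q.astype(int)],True,(0,0,255),1)
cv2.imwrite("pics/w5.png",im)
E
```

```text
time_s: 18.8
ee_pos: [0.4772, -0.1875, 0.1524]
eef_rot: [-3.141, -0.001, 1.905]
force: [0.2, 1.4, -1.2]
grip_width: 0.0315
grip_force: 25.0
time_s: 19.0
ee_pos: [0.4775, -0.187, 0.1532]
eef_rot: [3.142, -0.0, 1.907]
force: [1.0, -0.1, -1.2]
grip_width: 0.0315
grip_force: 25.0
(array([-0.0015, -0.0012,  0.2284]), [(np.float64(2.43), array([ 1.000e-04,  1.000e-04, -1.999e+00])), (np.float64(-0.71), array([ 0.   , -0.   ,  0.001])), (np.float64(-3.85), array([ 1.000e-04,  1.000e-04, -1.999e+00]))])
```

View pics/w5.png

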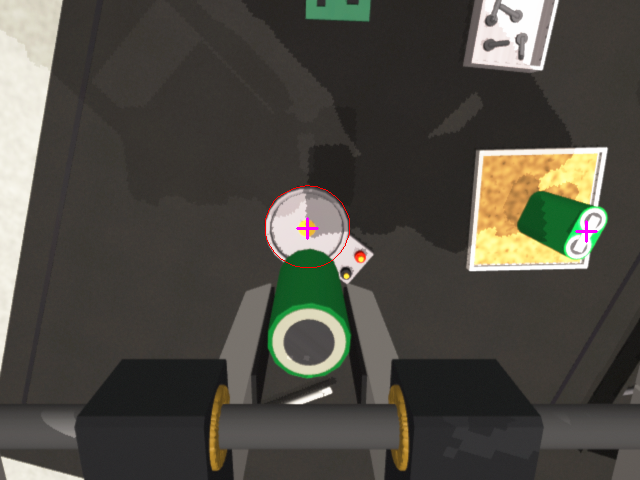

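The round dock (307,227) matches and the held cell is vertical. I'll place it, then go to the pair.

```bash
python3 -m pendant '[0,0,0.08,0,0,0,-1, 0,0,0.15,0,0,0,-1, 0,0,0.2,0,0,0,-1, 0,0,0.22,0,0,0,-1, 0,0,0.2285,0,0,0,-1, 0,0,0.2285,0,0,0,-1, 0,0,0.2285,0,0,0,-1, 0,0,0.2285,0,0,0,-1, 0,0,0.2285,0,0,0,-0.2, 0,0,0.2285,0,0,0,0, 0,0,0.2285,0,0,0,0.5, 0,0,0.2285,0,0,0,1]';  python3 -m pendant '[0,0,0,0,0,0,1, 0,0,0,0,0,0,1, 0,0,0,0,0,0,1, 0,0,0,0,0,0,1, 0,0,-0.06,0,0,0,1, 0,0,-0.15,0,0,0,1, 0,0,-0.25,0,0,0,1,0,0,-0.3,0,0,0,1,0,0,-0.3,0,0,0,1,0,0,-0.3,0,0,0,1]'
python3 - <<'E'
from h import *
from station import status
o=status.get_obs(); print(rel(o,[.6424,-.1173,.189],np.pi/2))
E
```

```text
time_s: 20.25
ee_pos: [0.4775, -0.188, 0.0391]
eef_rot: [3.141, 0.0, 1.905]
force: [-0.3, -0.1, 0.4]
grip_width: 0.0583
grip_force: 0.0
time_s: 21.25
ee_pos: [0.4773, -0.1879, 0.1886]
eef_rot: [3.142, 0.0, 1.905]
force: [-0.5, -0.5, -0.4]
grip_width: 0.0936
grip_force: 0.0
(array([ 0.0249,  0.3582, -0.0007]), [(np.float64(2.96), array([-1.000e-04,  1.000e-04, -1.787e+00])), (np.float64(-0.18), array([1.00e-04, 1.00e-04, 2.13e-01])), (np.float64(-3.32), array([-1.000e-04,  1.000e-04, -1.787e+00]))])
```

```bash
python3 -m pendant '[0.025,0.358,0,0,0,0.213,1, 0.025,0.358,0,0,0,0.213,1, 0.025,0.358,0,0,0,0.213,1, 0.025,0.358,0,0,0,0.213,1, 0.025,0.358,0,0,0,0.213,1, 0.025,0.358,0,0,0,0.213,1]'
python3 - <<'E'
from h import *
from station import status,vision
import cv2
o=status.get_obs(); print(rel(o,[.6424,-.1173,.033],np.pi/2))
p=vision.camera("wrist"); im=p["pixels"][:,:,::-1].copy()
for X in ([.4772,-.1879,.076],[.6424,-.1173,.07]): cv2.drawMarker(im,tuple(int(v) for v in px(p,X)),(0,0,255),0,20,2)
cv2.imwrite("pics/w6.png",im)
E
```

```text
time_s: 21.85
ee_pos: [0.6418, -0.117, 0.1866]
eef_rot: [-3.138, -0.001, 1.572]
force: [-0.2, -0.3, 0.3]
grip_width: 0.0938
grip_force: 0.0
(array([-0.0008,  0.0022,  0.3071]), [(np.float64(2.96), array([ 7.0000e-04, -3.4000e-03, -1.9995e+00])), (np.float64(-0.18), array([-0.0022, -0.0005,  0.0005])), (np.float64(-3.32), array([ 7.0000e-04, -3.4000e-03, -1.9995e+00]))])
```

View pics/w6.png

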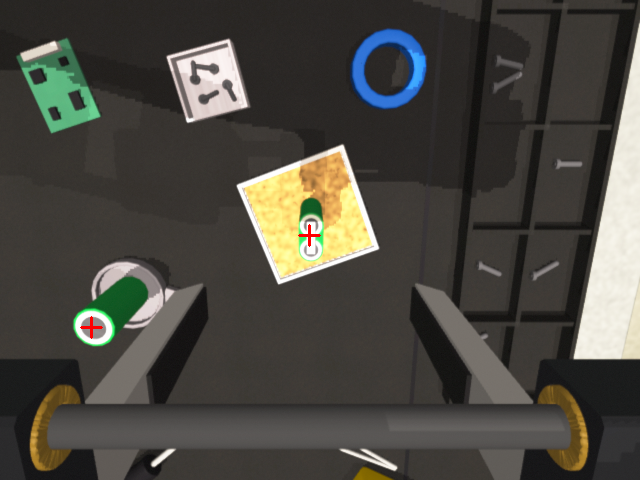

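The pair (caps at 310,226 and 310,249) sits under the tool, and the cell stands in the round dock (92,327). Gripping the pair.

```bash
python3 -m pendant '[0,0,0.1,0,0,0,1, 0,0,0.2,0,0,0,1, 0,0,0.27,0,0,0,1, 0,0,0.3,0,0,0,1, 0,0,0.311,0,0,0,1, 0,0,0.311,0,0,0,0, 0,0,0.311,0,0,0,-1, 0,0,0.311,0,0,0,-1, 0,0,0.311,0,0,0,-1, 0,0,0.311,0,0,0,-1, 0,0,0.311,0,0,0,-1, 0,0,0.311,0,0,0,-1]' 20;  python3 -m pendant '[0,0,0,0,0,0,-1, 0,0,0,0,0,0,-1, 0,0,0,0,0,0,-1, 0,0,0,0,0,0,-1, 0,0,0,0,0,0,-1, 0,0,0,0,0,0,-1, 0,0,-0.05,0,0,0,-1, 0,0,-0.13,0,0,0,-1, 0,0,-0.21,0,0,0,-1, 0,0,-0.23,0,0,0,-1, 0,0,-0.23,0,0,0,-1, 0,0,-0.23,0,0,0,-1]' 20
python3 - <<'E'
from h import *
from station import status
o=status.get_obs(); print(rel(o,[.4534,.1206,.149],np.pi/2-.177))
E
```

```text
time_s: 23.1
ee_pos: [0.6424, -0.1173, 0.0335]
eef_rot: [-3.142, -0.0, 1.571]
force: [0.4, -0.4, -0.3]
grip_width: 0.041
grip_force: 0.0
time_s: 24.3
ee_pos: [0.6418, -0.1172, 0.1468]
eef_rot: [-3.139, -0.0, 1.571]
force: [0.1, -0.4, -1.5]
grip_width: 0.0183
grip_force: 20.0
(array([ 0.4756, -0.3768, -0.0034]), [(np.float64(3.58), array([ 3.0000e-04, -2.0000e-03, -1.8873e+00])), (np.float64(0.44), array([-0.0014, -0.0002,  0.1127])), (np.float64(-2.7), array([ 3.0000e-04, -2.0000e-03, -1.8873e+00]))])
```

```bash
python3 -m pendant '[0.024,-0.019,0,0,0,0.01,-1, 0.075,-0.06,0,0,0,0.02,-1, 0.13,-0.103,0,0,0,0.03,-1, 0.19,-0.151,0,0,0,0.045,-1, 0.25,-0.198,0,0,0,0.06,-1, 0.31,-0.246,0,0,0,0.075,-1, 0.37,-0.293,0,0,0,0.09,-1, 0.42,-0.333,0,0,0,0.1,-1, 0.455,-0.36,0,0,0,0.113,-1, 0.47,-0.373,0,0,0,0.113,-1, 0.4755,-0.378,0,0,0,0.113,-1, 0.4755,-0.378,0,0,0,0.113,-1]' 20; python3 -m pendant '[0,0,0,0,0,0,-1, 0,0,0,0,0,0,-1]'
python3 - <<'E'
from h import *
from station import status,vision
import cv2
o=status.get_obs(); print(rel(o,[.4534,.1206,.036],np.pi/2-.177))
p=vision.camera("wrist"); im=p["pixels"][:,:,::-1].copy()
c,s=np.cos(-.177),np.sin(-.177)
q=np.array([px(p,[.4534+c*a-s*b,.1206+s*a+c*b,.012]) for a,b in ((.026,.042),(-.026,.042),(-.026,-.042),(.026,-.042))])
cv2.polylines(im,[q.astype(int)],True,(255,0,255),1)
cv2.imwrite("pics/w7.png",im)
E
```

```text
time_s: 25.5
ee_pos: [0.4534, 0.1201, 0.1479]
eef_rot: [-3.141, 0.0, 1.394]
force: [0.4, 0.8, -0.5]
grip_width: 0.0183
grip_force: 20.0
time_s: 25.7
ee_pos: [0.4537, 0.1198, 0.1482]
eef_rot: [-3.141, 0.0, 1.393]
force: [0.4, -0.4, -1.1]
grip_width: 0.0184
grip_force: 20.0
(array([ 0.0014, -0.0009,  0.2245]), [(np.float64(3.58), array([2.0000e-04, 3.0000e-04, 1.9992e+00])), (np.float64(0.44), array([-0.0002,  0.0001, -0.0008])), (np.float64(-2.7), array([2.0000e-04, 3.0000e-04, 1.9992e+00]))])
```

View pics/w7.png

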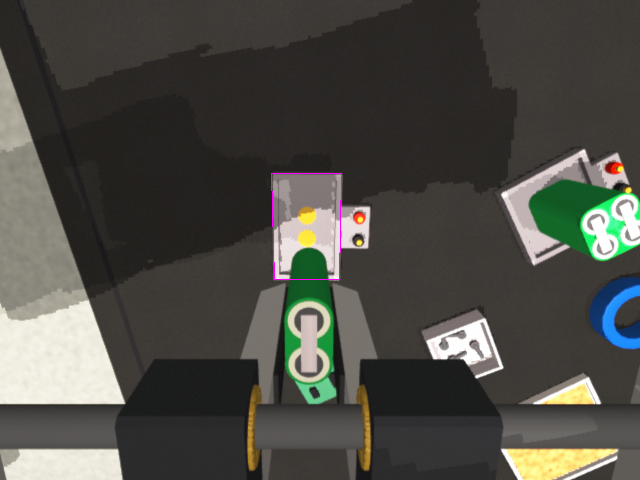

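The pair's long side is aligned with the dock outline (272–342, 173–280). Lowering and releasing.

```bash
python3 -m pendant '[0,0,0.08,0,0,0,-1, 0,0,0.15,0,0,0,-1, 0,0,0.2,0,0,0,-1, 0,0,0.218,0,0,0,-1, 0,0,0.2245,0,0,0,-1, 0,0,0.2245,0,0,0,-1, 0,0,0.2245,0,0,0,-1, 0,0,0.2245,0,0,0,-1, 0,0,0.2245,0,0,0,-0.4, 0,0,0.2245,0,0,0,-0.2, 0,0,0.2245,0,0,0,0.4, 0,0,0.2245,0,0,0,1]';  python3 -m pendant '[0,0,0,0,0,0,1, 0,0,0,0,0,0,1, 0,0,0,0,0,0,1, 0,0,0,0,0,0,1, 0,0,0,0,0,0,1, 0,0,-0.06,0,0,0,1, 0,0,-0.15,0,0,0,1, 0,0,-0.25,0,0,0,1,0,0,-0.34,0,0,0,1,0,0,-0.34,0,0,0,1,0,0,-0.34,0,0,0,1]'
python3 - <<'E'
from h import *
from station import status,vision
import cv2
p=vision.camera("scene"); im=p["pixels"][:,:,::-1].copy()
for X in ([.6448,.1015,.072],[.4534,.1206,.072],[.4772,-.1879,.076]): cv2.drawMarker(im,tuple(int(v) for v in px(p,X)),(0,0,255),0,10,1)
a=cv2.resize(im[150:400,120:420],(600,500)); 
p=vision.camera("wrist"); im=p["pixels"][:,:,::-1].copy()
for X in ([.6448,.1015,.072],[.4534,.1206,.072],[.4772,-.1879,.076]): cv2.drawMarker(im,tuple(int(v) for v in px(p,X)),(0,0,255),0,20,2)
cv2.imwrite("pics/w8.png",im); cv2.imwrite("pics/s8.png",a)
E
```

```text
time_s: 26.95
ee_pos: [0.4534, 0.1204, 0.0363]
eef_rot: [3.141, -0.0, 1.393]
force: [-0.2, -0.0, 0.5]
grip_width: 0.0469
grip_force: 0.0
time_s: 28.05
ee_pos: [0.4535, 0.1204, 0.2065]
eef_rot: [3.14, -0.0, 1.393]
force: [0.7, 0.4, -1.2]
grip_width: 0.0942
grip_force: 0.0
```

View pics/w8.png

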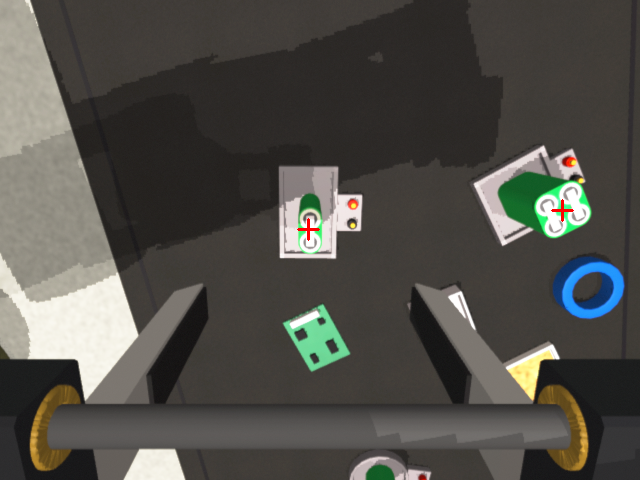

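View pics/s8.png

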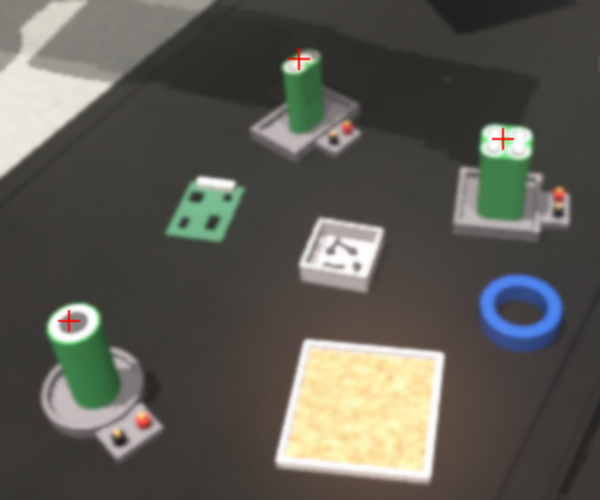

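Both views show all three batteries upright and centred in their own docks: the pair at (309,230), the block at (562,210), and the cell at (69,321) in the scene crop. The loose things haven't moved. Handing in.

```bash
python3 -c "
from station import order; print(order.hand_in())"
```

```text
the job is handed in; nothing more can be done
None
```

All three batteries stand upright and centred in their own docks in the final pictures, with the pair parked in the cork tray on the way and the job handed in at about 28 s; no verdict was returned.

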